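Index the inspection arm to the next board

ROBOT

A 6-joint arm with a two-finger parallel gripper is mounted at the origin on the work surface. World frame = base frame: x ahead of the robot, y to its left, z up, the work surface at z = 0. Lengths are in mm, angles in rad, forces in N, time in s.
With the tool pointing down it reaches from about 275 to 1000 mm from the base axis. Payload 8.4 kg.
Tool frame: the origin (TCP) lies on the mounting face of the last link; the fingertips stand 173 mm ahead of it and the grasp point (between the pads) lies 155 mm ahead of it; z points along the fingers, y is the line along which they close (so a half turn about z gives the same grasp; the last joint's range is limited). The gripper opens to 85 mm and grips with 20 to 120 N. Pads are 22 mm wide; open, the fingers measure 114 mm over their backs; the gripper's body (76 mm by 85 mm) begins 54 mm behind the grasp point. The pads swing forward as they close: fully open they stand 13 mm farther back than shut.
Start: joints at [-1.195, 0.353, 1.633, -0, 1.155, -0.002], TCP at [230.547, -580.928, 404.681] pointing down, gripper open.
Joint ranges: [-2.63, 2.63], [-0.92, 2.1], [0.06, 2.66], [-1.3, 4.44], [0, 2.69], [-3.02, 3.02]. Speed limits (rad/s): [2.22, 2.22, 2.79, 3.14, 3.14, 3.14].

INTERFACE

Orientations are given as [roll, pitch, yaw] about the fixed x, y, z axes, in that order (R = Rz(yaw) Ry(pitch) Rx(roll)).
In Python, from rig import r gives the robot as it stands.
- The arm moves only by the tool apply_moves, never from a script. Its argument "deltas" is a list of rows, each an object with "claw": the gripper command: -1 is fully open, 1 is shut, values between are in proportion; "delta_pos": the shift along the tool's x, y, z in cm, a list of three; "yaw": the turn about the tool's z in rad. In form: [{"claw": claw, "delta_pos": [tx, ty, tz], "yaw": yaw}, ...]. A call has 1 to 8 rows; each row shifts and turns the commanded pose from where the row before left it, along the tool's axes as they then stand; what a row does not reach is not made up. A row lasts 1/8 s, in which the tool goes at most 62.5 mm and 10.7 degrees, less where a joint would pass 70% of its speed; a pose out of reach is approached as far as the arm can. A call with a gripper value outside its range is refused whole. The fingers move at their own pace and stop on an object; "grip_force" is the grip in N (left out, the last holds). Time passes only in rows, so rows that do not move let the fingers close. It gives the time, the measured TCP pose, the force, the opening and the grip force at its end, in the units of the state.
- r.sense(): the state, without advancing time (a new reading comes with each control period).
- r.grab_frame(name): name is "scene" or "top" or "wrist"; returns a dict with "img" (384x512x3 uint8, blue, green, red), "z_map" (384x512 float32, mm along the optical axis (not along the pixel's ray), 0 where there is no reading), "fx", "fy", "cx", "cy" (pixels), "eye" and "rotation" of the camera in the world; the wrist camera has in their place "T_tool_cam" (4x4, takes a point from camera to tool coordinates, whose origin is the TCP and whose axes are the flange's). Camera axes: x right, y up, looking along -z (the intrinsics and any distortion apply to the point x, -y, -z); pixel columns grow to the right and rows downward; lengths in mm; the calibration is good to about 2 mm. A picture is of the moment at which its call begins: read the wrist's pose just before it.
- r.sign_off(): hands the job in; it is judged then, once.
The state is a dict: "clock": time; "qpos": joint angles; "qvel": joint speeds; "joint_efforts": joint torques, N m; "eef_pos": TCP position; "tcp_rot": TCP orientation; "contact_force": force on the tool from outside, world axes, zero at the start; "wrist_torque": the same for the moment, N m; "opening": opening from 0.0 (shut) to 1.0 (fully open); "grasp_force": force on a finger pad.
Only numpy, scipy, OpenCV 4.12 (cv2) and the standard library are available. Lean on these libraries where they do the work, as an engineer would, in place of code of your own. Each camera call takes 0.05 s, during which the arm holds its last target. There are 200 camera calls.

TASK

Hook a fingertip under the red pull ring of the blue inspection arm, lift its spring pin out of its hole, swing the arm one hole so that the camera comes to stand over the green circuit board, and let the pin drop fully home there. Only hook the ring, gently: do not pinch it or force the arm, and leave the loose things around the fixture where they are. Finish with the hand clear.

Things in the scene. Friction and masses are not known exactly. Their poses are not given: they have to be found in the camera images.
- ring_bar (a point): Centre of the red pull ring's top bar, 122 mm above the table with the pin home. The ring stands upright across the arm's near end, square to the arm: a finger passes through it along the arm, towards the pivot. Round bars 8 mm thick; opening 56 mm wide, 42 mm high (corners cut 10 mm); blue arm's top 72 mm below this point. Ring and pin are one rigid piece that moves only up and down on the arm.
- pivot (a point): Point on the table under the upright axis of the blue L-shaped arm. The ring is 150 mm from the axis, on the limb that points to the robot; the camera lens 130 mm from it on the other limb, 1.40 rad clockwise of the ring limb seen from above (to its left seen from the robot). The ring limb is 38 mm wide, its top 50 mm above the table, its end 172 mm from the axis; a boss on the axis is 68 mm high.
- fixture: The inspection fixture, fixed; origin on the table at the pivot, x pointing from the ring at its start to the pivot. Aluminium base 260 x 300 mm, 10 mm thick. Under the ring limb a steel index plate, an arc about the pivot, its top 30 mm above the table, with three holes 0.49 rad apart (74 mm along the arc at the ring); the pin starts in the middle one.
- lens (a point): Underside of the camera lens at the end of the arm's other limb, 77 mm above the table; it swings with the arm. The camera is a white box 44 x 36 x 36 mm on an upright, its top 133 mm above the table (a stub on it ends at 143 mm).
- board_nest: Round grey nest, 56 mm across, with the green square circuit board (38 mm); origin at the centre of its underside, 10 mm above the table. Fixed, 130 mm from the pivot, one hole (0.49 rad) to one side or the other of the camera's starting place; the camera must come to stand over it. Under the camera at the start is a nest with a white block; the third nest is empty.
- swing (a joint): Angle of the blue arm on its pivot, rad; about 0 at the start, in the middle hole; anticlockwise seen from above is positive. The other holes are at +0.49 (ring to the robot's right) and -0.49; stops at +-0.62. Light friction: with the pin out about 1 N at the ring moves it, and it stays where it is left. It plays about 0.01 rad in a hole.
- pin (a joint): Height of the spring pin, m: 0 fully home, 0.040 fully raised (stop). The pin is 10 mm thick, round-nosed, reaches 14 mm into the plate: free of the hole from about 0.014, and between holes it rests on the plate there. Its spring presses down with 5 N at 0 and 10 N at 0.036, and drops it into a hole when the arm is within about 6 mm (0.04 rad) of it.
- fan: Bystander to be left alone: a white 120 x 120 x 25 mm case fan lying flat; origin at the centre of its underside.
- driver: Bystander to be left alone: an orange-handled screwdriver, 200 mm, lying down; origin under the middle of its length.
- tape: Bystander to be left alone: a yellow tape roll, 90 mm across, 25 mm high; origin at the centre of its underside.
- screw_cup: Bystander to be left alone: a small blue bowl, 64 mm across, 35 mm high; origin at the centre of its underside.
- heatsink: Bystander to be left alone: a finned aluminium heatsink bar, 80 x 24 x 12 mm; origin at the centre of its underside.
- cleaner: Bystander to be left alone: a white bottle with a red cap, 52 mm across, 150 mm high; origin at the centre of its underside.

How it is judged (in metres and radians):
On the way, in this order (a step that is already met when the one before it is completed fails the run):
1. the pin is drawn up out of its first hole before the arm swings (value of joint pin above 0.01 m and value of joint swing between -0.12 and 0.12 rad), for 0.05 s.
2. the arm is swung one hole, to the side of the green board, and the pin drops home there (horizontal distance between lens and board_nest below 0.012 m and value of joint pin below 0.0025 m), for 0.2 s.
At the end, for the whole second after the job is handed in: The camera stands over the green board (lens within 12 mm of the nest's centre, seen from above), the pin is home in that hole (within 2.5 mm of fully down), the arm is at rest, and the bystanders are where they were (within 30 mm) (all of step 2 and velocity of joint swing between -0.05 and 0.05 rad/s); the robot touches nothing.
It fails at once if the ring is pinched or wrenched (more than 35 N of finger force on it) (contact force between the fingers and pin above 35 N).
It fails at once if a bystander is lifted, carried or knocked away (more than 30 mm) (distance of any of fan, driver, tape, screw_cup, heatsink, cleaner from where it was at the start of the episode above 0.03 m).
It also fails if it takes over 42 s, if anything falls off the work surface, if the arm or the gripper's body presses on something with over 40 N, if the wrist force passes 120 N, or if a joint passes its speed limit or range.

## Working session

There is one attempt and no reset: what is moved stays moved. The work goes in short steps, Python scripts to look and compute and a tool call to move; the robot and the scene stay as the last step left them, time stands still between calls to the robot, and variables do not carry over. Pictures are saved under pics/ and viewed, at most 10 in all, crops included, and the job is handed in when it is done.

Besides the shell and the picture viewer there is one more tool, called after "Emit:" in YAML: its name, and indented under it one key for each argument. apply_moves: Moves the arm, as the interface text tells. Its arguments: {"type":"object","properties":{"deltas":{"type":"array"},"grip_force":{"type":"number"}},"required":["deltas"]}

```bash
mkdir -p pics; cat > h.py <<'E'
from rig import r
import numpy as np, cv2
def grab(n):
    s=r.sense(); f=r.grab_frame(n); f['s']=s; return f
def world(f):
    z=f['z_map'].astype(float); v,u=np.mgrid[:z.shape[0],:z.shape[1]]
    P=np.stack([(u-f['cx'])/f['fx']*z,-(v-f['cy'])/f['fy']*z,-z],-1)
    W=P@np.array(f['rotation']).T+np.array(f['eye']); W[z==0]=np.nan; return W
E
python3 - <<'E'
from h import *
for n in ['scene','top']:
    f=grab(n); cv2.imwrite(f'pics/{n}0.png',f['img']); print(n,f.keys(),f['eye'],np.round(f['rotation'],3).tolist(),f['fx'])
    W=world(f); hsv=cv2.cvtColor(f['img'],cv2.COLOR_BGR2HSV); h,s,v=cv2.split(hsv)
    for c,m in dict(red=((h<8)|(h>172))&(s>130)&(v>80),green=(h>45)&(h<85)&(s>90)).items():
        k,l,st,ce=cv2.connectedComponentsWithStats(m.astype(np.uint8))
        for i in range(1,k):
            if st[i,4]>25: print(c,st[i],ce[i].round(),np.nanmedian(W[l==i],0).round(1),np.nanmin(W[l==i],0).round(),np.nanmax(W[l==i],0).round())
print(r.sense())
E
```

```text
scene dict_keys(['img', 'z_map', 'fx', 'fy', 'cx', 'cy', 'eye', 'rotation', 's']) [1370.64633143 -197.35085713 1375.30482239] [0.572, 0.002, 1.318] 412.0406422118226Traceback (most recent call last):
  File "<stdin>", line 4, in <module>
  File "h.py", line 8, in world
    W=P@np.array(f['rotation']).T+np.array(f['eye']); W[z==0]=np.nan; return W
      ~~~~~~~~~~~~~~~~~~~~~~~~~~~^~~~~~~~~~~~~~~~~~~
ValueError: operands could not be broadcast together with shapes (384,512) (3,)
```

Rotation is roll/pitch/yaw.

```bash
sed -i "s/np.array(f\['rotation'\]).T/Rot.from_euler('xyz',f['rotation']).as_matrix().T/; s/^import numpy as np, cv2/import numpy as np, cv2\nfrom scipy.spatial.transform import Rotation as Rot/" h.py
python3 - <<'E'
from h import *
for n in ['scene','top']:
    f=grab(n); cv2.imwrite(f'pics/{n}0.png',f['img']); print(n,f['eye'],f['rotation'])
    W=world(f); hsv=cv2.cvtColor(f['img'],cv2.COLOR_BGR2HSV); h,s,v=cv2.split(hsv)
    for c,m in dict(red=((h<8)|(h>172))&(s>130)&(v>80),green=(h>45)&(h<85)&(s>90),blue=(h>95)&(h<125)&(s>120)).items():
        k,l,st,ce=cv2.connectedComponentsWithStats(m.astype(np.uint8))
        for i in range(1,k):
            if st[i,4]>25: print(c,st[i],ce[i].round(),np.nanmedian(W[l==i],0).round(1),np.nanmin(W[l==i],0).round(),np.nanmax(W[l==i],0).round())
print(r.sense())
E
```

```text
scene [1370.64633143 -197.35085713 1375.30482239] [0.57248121 0.00206949 1.3175616 ]
red [275 173  19  10  86] [285. 177.] [547.5 104.1 113.7] [471.  66.  -3.] [558. 150. 132.]
red [118 189   8   8  52] [121. 193.] [ 496.6 -484.5  147.5] [ 371. -532.   -5.] [ 508. -473.  161.]
blue [383  91  54  45 773] [408. 110.] [313.  746.7  54.3] [223. 636.  -3.] [452. 792.  89.]
blue [ 478  102   34   44 1079] [498. 123.] [ 100.1 1572.  -471.8] [ -15. 1546. -593.] [ 218. 1735. -439.]
blue [280 186  11  27 159] [285. 197.] [597.9  90.3  51.8] [548.  66.  45.] [668. 115.  62.]
blue [223 205  18  16 230] [232. 213.] [ 596.3 -117.2   20.2] [ 553. -150.   -6.] [637. -82.  47.]
top [ 317.29850712  -12.53094106 1619.73729874] [ 0.17844487  0.01847929 -1.58771612]
red [417 215   8   8  52] [421. 219.] [ 494.2 -484.5  149.6] [ 485. -540.    3.] [ 525. -473.  154.]
blue [214 162  17   7 102] [221. 165.] [696.9 124.4  50.5] [686.  95.  42.] [710. 148.  58.]
blue [286 183  19  19 273] [295. 192.] [ 609.5 -119.3   17.6] [ 574. -150.   -4.] [642. -88.  45.]
blue [228 195   9  11  40] [233. 201.] [572.6  82.7
[... 158 characters left out ...]
pos': array([-1.19540586e+00,  3.53516103e-01,  1.63392561e+00, -5.32861226e-06,
        1.15525360e+00, -2.39212508e-03]), 'qvel': array([-2.71942513e-04,  9.46265174e-04, -3.32336807e-03, -8.53477228e-05,
        2.19731607e-03, -2.28906046e-03]), 'joint_efforts': array([-1.06758740e-03, -6.05640507e+01, -3.42340279e+01, -9.80926393e-05,
        6.19293904e-03,  3.70073644e-05]), 'eef_pos': array([ 230.47894837, -580.76774367,  404.13329257]), 'tcp_rot': array([-3.14048998e+00,  2.23504571e-06,  3.77784745e-01]), 'contact_force': array([-0.04617886,  0.24074076,  0.19202758]), 'wrist_torque': array([-0.01121956, -0.01682574,  0.00011699]), 'grasp_force': 0.0, 'opening': 0.9993739141541893}
```

View pics/scene0.png

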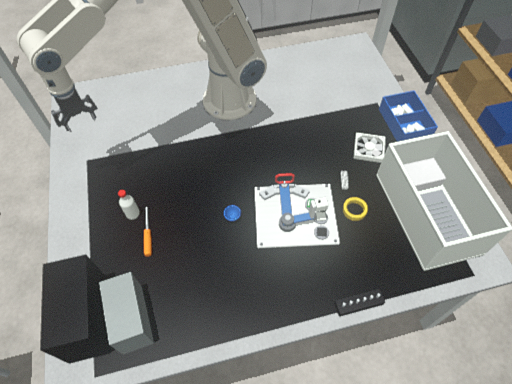

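View pics/top0.png

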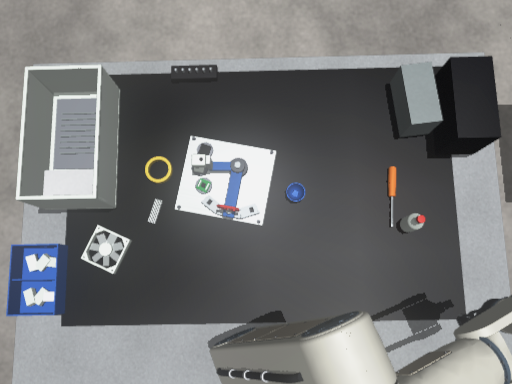

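The top view shows the pivot boss at about (238,166), the ring at (228,208) and the camera at (202,160). The green board is at (203,186), on the robot's side of the camera, so the swing is anticlockwise: +0.49, ring to the robot's right. The moves allow only translation and yaw with the tool pointing down, so I'll look closely at the gripper and the ring.

```bash
python3 - <<'E'
from h import *
a=grab('scene')['img'];b=grab('top')['img'];w=grab('wrist'); print(np.round(w['T_tool_cam'],3).tolist(),w['fx'])
c=lambda i,u,v,k,W=400,H=300: cv2.resize(i[v:v+H//k,u:u+W//k],(W,H),interpolation=cv2.INTER_CUBIC)
m=np.vstack([np.hstack([c(b,184,141,4),c(a,248,165,4)]),np.hstack([c(a,30,70,4),cv2.resize(w['img'],(400,300))])])
cv2.imwrite('pics/m1.png',m)
E
```

```text
[[-0.0, 0.948, 0.318, 82.555], [1.0, 0.001, -0.001, -1.031], [-0.001, 0.318, -0.948, 30.712], [0.0, 0.0, 0.0, 1.0]] 337.5460406104991
```

View pics/m1.png

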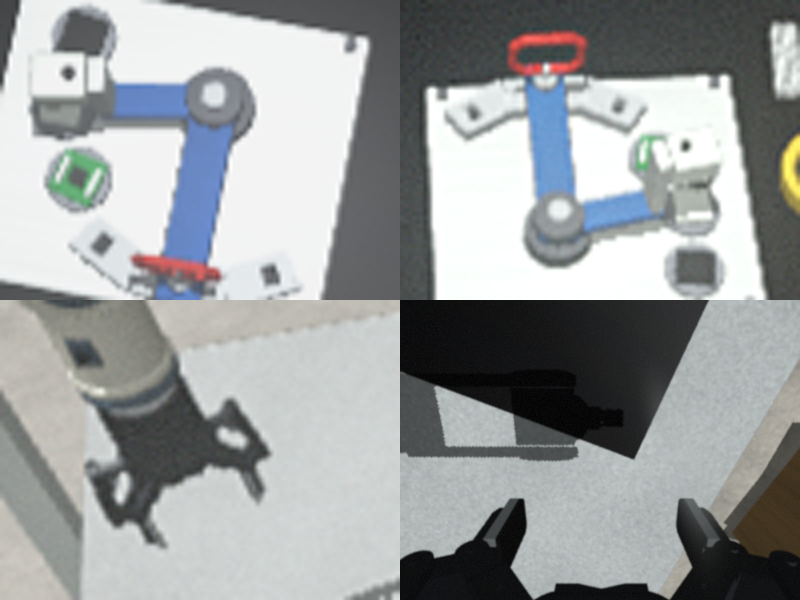

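The picture shows a 2F-85-style gripper with smooth fingers and no ledge to hook with. In the top crop the boss is at (213,93), the ring bar runs from (135,261) to (219,272), and the board is at (78,178). I'll locate these first, then see whether the tool will tilt.

```bash
cat >> h.py <<'E'
def ray(f,u,v,z):
    d=Rot.from_euler('xyz',f['rotation']).as_matrix()@np.array([(u-f['cx'])/f['fx'],-(v-f['cy'])/f['fy'],-1.])
    e=np.array(f['eye']); return (e+d*(z-e[2])/d[2]).round(1)
E
python3 - <<'E'
from h import *
f=grab('top')
for n,u,v,z in [('boss',237.25,164.25,68),('ringL',217.75,206.25,124),('ringR',238.75,209,124),('board',203.5,185.5,20)]: print('top',n,ray(f,u-.5,v-.5,z))
hsv=cv2.cvtColor(f['img'],cv2.COLOR_BGR2HSV); h,s,v=cv2.split(hsv)
m=((h<8)|(h>172))&(s>90)&(v>50); m[:, :200]=0; m[:,260:]=0; p=np.argwhere(m); print(len(p),p.mean(0),p.min(0),p.max(0)); W=world(f)
q=W[m]; q=q[q[:,2]>105]; print('depth',np.nanmedian(q,0),q.min(0),q.max(0))
f=grab('scene')
for n,u,v,z in [('boss',248+160/4,165+211/4,68),('barL',248+110/4,165+38/4,122),('barR',248+187/4,165+36/4,122)]: print('sc',n,ray(f,u-.5,v-.5,z))
E
```

```text
top boss [695.8  71.3  68. ]
top ringL [549.9 130.  124. ]
top ringR [540.1  65.1 124. ]
top board [637.1 187.3  20. ]
62 [207.22580645 227.77419355] [205 217] [210 238]
depth [545.16423949  99.58855158 123.91629827] [536.35249284  66.27718659 113.87374552] [552.95952195 130.96259902 130.82347626]
sc boss [696.   71.1  68. ]
sc barL [537.1  67.  122. ]
sc barR [552.9 136.6 122. ]
```

Emit:
apply_moves:
  deltas:
    - {"claw":1,"delta_pos":[6,0,0],"yaw":0}
    - {"claw":1,"delta_pos":[6,0,0],"yaw":0}
    - {"claw":1,"delta_pos":[6,0,0],"yaw":0}
    - {"claw":1,"delta_pos":[6,0,0],"yaw":0}
    - {"claw":1,"delta_pos":[6,-3,0],"yaw":0}
    - {"claw":1,"delta_pos":[6,-3,0],"yaw":0}
    - {"claw":1,"delta_pos":[5,-3,0],"yaw":0}
    - {"claw":1,"delta_pos":[5,-3,0],"yaw":0}

```text
clock: 1.4
eef_pos: [608.8, -304.8, 404.7]
tcp_rot: [3.141, -0.0, 0.378]
contact_force: [0.9, -0.7, 1.0]
opening: 0.001
grasp_force: 0.0
```

The ring bar is at (545.5, 99) and the pivot at (696, 71), so the arm heads at about −0.185 rad. Next I'll turn tool x onto that heading, then stretch to the edge of reach to see whether the tool tilts.

Emit:
apply_moves:
  deltas:
    - {"claw":1,"delta_pos":[0,0,0],"yaw":0.185}
    - {"claw":1,"delta_pos":[0,0,0],"yaw":0.185}
    - {"claw":1,"delta_pos":[0,0,0],"yaw":0.185}
    - {"claw":1,"delta_pos":[5,-3.7,0],"yaw":0}
    - {"claw":1,"delta_pos":[5,-3.7,0],"yaw":0}
    - {"claw":1,"delta_pos":[5,-3.7,0],"yaw":0}
    - {"claw":1,"delta_pos":[5,-3.7,0],"yaw":0}
    - {"claw":1,"delta_pos":[5,-3.7,0],"yaw":0}

```text
clock: 2.4
eef_pos: [888.0, -167.4, 404.7]
tcp_rot: [3.141, -0.0, -0.177]
contact_force: [0.9, -2.1, 0.1]
opening: 0.002
grasp_force: 0.0
```

```bash
python3 -c "
from h import *
s=r.sense();print(s['qpos'].round(3),s['eef_pos'],s['tcp_rot'])"
```

```text
[-0.188  0.825  0.842 -0.     1.474  1.56 ] [ 887.98427264 -167.43647076  404.68029206] [ 3.14143169e+00 -2.42740323e-04 -1.77201413e-01]
```

Emit:
apply_moves:
  deltas:
    - {"claw":1,"delta_pos":[6,0,0],"yaw":0}
    - {"claw":1,"delta_pos":[6,0,0],"yaw":0}
    - {"claw":1,"delta_pos":[6,0,0],"yaw":0}
    - {"claw":1,"delta_pos":[6,0,0],"yaw":0}

```text
clock: 2.9
eef_pos: [1019.8, -191.7, 386.7]
tcp_rot: [3.141, -0.051, -0.177]
contact_force: [4.8, -0.5, 6.8]
opening: -0.0
grasp_force: 0.0
```

```bash
python3 -c "
from h import *
s=r.sense();print(s['qpos'].round(3),s['eef_pos'],s['tcp_rot'])"
```

```text
[-0.187  1.24   0.058  0.     1.793  1.561] [1019.76947179 -191.74582228  386.74226515] [ 3.14111629 -0.05119036 -0.17708991]
```

The tool tilted slightly, by −0.051. I'll push on to see whether the tilt grows, then come back to see whether it persists.

Emit:
apply_moves:
  deltas:
    - {"claw":1,"delta_pos":[6,0,0],"yaw":0}
    - {"claw":1,"delta_pos":[6,0,0],"yaw":0}
    - {"claw":1,"delta_pos":[6,0,0],"yaw":0}

```text
clock: 3.28
eef_pos: [1045.2, -195.2, 372.7]
tcp_rot: [3.14, -0.18, -0.177]
contact_force: [-0.3, -0.2, -0.5]
opening: -0.004
grasp_force: 0.0
```

Emit:
apply_moves:
  deltas:
    - {"claw":1,"delta_pos":[-6,0,0],"yaw":0}
    - {"claw":1,"delta_pos":[-6,0,0],"yaw":0}

```text
clock: 3.52
eef_pos: [991.9, -185.8, 362.1]
tcp_rot: [3.14, -0.179, -0.177]
contact_force: [2.5, -0.6, 0.8]
opening: -0.002
grasp_force: 0.0
```

```bash
python3 -c "
from h import *
s=r.sense();print(s['qpos'].round(3),s['eef_pos'],s['tcp_rot'])"
```

```text
[-0.187  1.023  0.553  0.     1.387  1.561] [ 991.89544875 -185.75555446  362.06000089] [ 3.14013064 -0.17894396 -0.17705211]
```

The tilt grows with each push and stays when I come back. I'll fit a planar kinematic model to find out which tilt is usable at the ring.

```bash
cat > kin.py <<'E'
import numpy as np
from scipy.optimize import least_squares
D=[(.35352,1.63393,1.15525,np.hypot(230.5,580.8),404.1),(.825,.842,1.474,np.hypot(888,167.4),404.7),(1.24,.058,1.793,np.hypot(1019.77,191.75),386.74),(1.023,.553,1.387,np.hypot(991.9,185.76),362.06)]
def fk(p,a,b,c):
    r0,L1,L2,H,d=p; s=a+b
    return r0+L1*np.sin(a)+L2*np.sin(s)+d*np.sin(s+c),H+L1*np.cos(a)+L2*np.cos(s)+d*np.cos(s+c)
res=least_squares(lambda p:np.ravel([np.subtract(fk(p,*x[:3]),x[3:]) for x in D]),[0,500,500,200,150])
P=res.x
if __name__=='__main__':
    print(P,res.fun)
    # ring: TCP for tool tilt t (angle of tool z from vertical-down), fingertip 165 ahead at r=555,z=108
    for t in np.arange(0.2,1.6,.15):
        zr,zz=np.sin(t),-np.cos(t); r,z=560-160*zr,106-160*zz
        for br in (1,-1):
            f=lambda q:[*np.subtract(fk(P,q[0],q[1],br*q[2]),(r,z)),300*(q[0]+q[1]+br*q[2]-(np.pi-t))]
            g=least_squares(f,[0.6,1.5,.6],bounds=([-.92,.06,0],[2.1,2.66,2.69]))
            print(round(t,2),br,g.x.round(2),round(g.cost,1), 'elbow z',round(P[3]+P[1]*np.cos(g.x[0])))
E
python3 kin.py
```

```text
[-88.47784353 624.93699294 541.75436905 172.87436028 136.72442556] [-1.73536278 -0.90860349  6.25772708  3.46690536 -6.42819233 -1.47551593
  1.90582764 -1.08278594]
0.2 1 [0.32 2.01 0.62] 0.0 elbow z 767
0.2 -1 [0.34 2.2  0.  ] 9356.7 elbow z 761
0.35 1 [0.28 2.1  0.42] 0.0 elbow z 774
0.35 -1 [0.31 2.22 0.  ] 4125.2 elbow z 769
0.5 1 [0.25 2.19 0.21] 0.0 elbow z 778
0.5 -1 [0.27 2.24 0.  ] 963.2 elbow z 775
0.65 1 [0.24 2.26 0.  ] 7.9 elbow z 780
0.65 -1 [0.24 2.27 0.02] 0.0 elbow z 780
0.8 1 [0.21 2.28 0.  ] 1387.3 elbow z 784
0.8 -1 [0.25 2.35 0.26] 0.0 elbow z 778
0.95 1 [0.18 2.3  0.  ] 5214.9 elbow z 787
0.95 -1 [0.29 2.42 0.52] 0.0 elbow z 771
1.1 1 [0.16 2.32 0.  ] 11582.6 elbow z 790
1.1 -1 [0.36 2.47 0.79] 0.0 elbow z 757
1.25 1 [0.14 2.33 0.  ] 20553.3 elbow z 791
1.25 -1 [0.46 2.52 1.08] 0.0 elbow z 734
1.4 1 [0.13 2.33 0.  ] 32151.7 elbow z 792
1.4 -1 [0.57 2.54 1.37] 0.0 elbow z 698
1.55 1 [0.13 2.33 0.  ] 46353.3 elbow z 793
1.55 -1 [0.7  2.54 1.64] 0.0 elbow z 652
```

With q4 = 0 the most tilt available at the ring is 0.65, and more needs the flipped wrist (q4 → π). I'll build up the tilt out here first.

Emit:
apply_moves:
  deltas:
    - {"claw":1,"delta_pos":[6,0,1.5],"yaw":0}
    - {"claw":1,"delta_pos":[6,0,1.5],"yaw":0}
    - {"claw":1,"delta_pos":[6,0,1.5],"yaw":0}
    - {"claw":1,"delta_pos":[6,0,1.5],"yaw":0}
    - {"claw":1,"delta_pos":[6,0,1.5],"yaw":0}
    - {"claw":1,"delta_pos":[6,0,1.5],"yaw":0}
    - {"claw":1,"delta_pos":[6,0,1.5],"yaw":0}
    - {"claw":1,"delta_pos":[6,0,1.5],"yaw":0}

```text
clock: 4.53
eef_pos: [1104.6, -203.9, 313.7]
tcp_rot: [3.138, -0.462, -0.176]
contact_force: [0.9, 0.1, 0.0]
opening: 0.001
grasp_force: 0.0
```

```bash
python3 -c "
from h import *
s=r.sense();print(s['qpos'].round(3),s['eef_pos'],s['tcp_rot'])"
```

```text
[-0.184  1.326  0.06  -0.     1.294  1.564] [1104.60540239 -203.85709462  313.71596447] [ 3.1381452  -0.462128   -0.17628946]
```

Emit:
apply_moves:
  deltas:
    - {"claw":1,"delta_pos":[6,0,1],"yaw":0}
    - {"claw":1,"delta_pos":[6,0,1],"yaw":0}
    - {"claw":1,"delta_pos":[6,0,1],"yaw":0}
    - {"claw":1,"delta_pos":[6,0,1],"yaw":0}
    - {"claw":1,"delta_pos":[6,0,1],"yaw":0}
    - {"claw":1,"delta_pos":[6,0,1],"yaw":0}
    - {"claw":1,"delta_pos":[6,0,1],"yaw":0}
    - {"claw":1,"delta_pos":[6,0,1],"yaw":0}

```text
clock: 5.52
eef_pos: [1132.2, -206.8, 419.5]
tcp_rot: [3.136, -0.773, -0.174]
contact_force: [-0.7, 0.1, 0.2]
opening: 0.005
grasp_force: 0.0
```

```bash
python3 -c "
from h import *
s=r.sense();print(s['qpos'].round(3),s['eef_pos'],s['tcp_rot'])"
```

```text
[-1.820e-01  1.254e+00  5.900e-02 -1.000e-03  1.055e+00  1.566e+00] [1132.17361507 -206.81359861  419.53389936] [ 3.13572555 -0.77333878 -0.17444607]
```

Emit:
apply_moves:
  deltas:
    - {"claw":1,"delta_pos":[5,0,3],"yaw":0}
    - {"claw":1,"delta_pos":[5,0,3],"yaw":0}
    - {"claw":1,"delta_pos":[5,0,3],"yaw":0}
    - {"claw":1,"delta_pos":[5,0,3],"yaw":0}
    - {"claw":1,"delta_pos":[5,0,3],"yaw":0}
    - {"claw":1,"delta_pos":[5,0,3],"yaw":0}
    - {"claw":1,"delta_pos":[5,0,3],"yaw":0}
    - {"claw":1,"delta_pos":[5,0,3],"yaw":0}

```text
clock: 6.52
eef_pos: [1159.2, -210.6, 458.5]
tcp_rot: [3.132, -1.043, -0.171]
contact_force: [-0.8, -0.9, 0.9]
opening: 0.001
grasp_force: 0.0
```

```bash
python3 -c "
from h import *
s=r.sense();print(s['qpos'].round(4),s['eef_pos'],s['tcp_rot'])"
```

```text
[-1.8090e-01  1.2507e+00  5.9100e-02 -1.1000e-03  7.8870e-01  1.5667e+00] [1159.19766591 -210.59697661  458.51150723] [ 3.13247446 -1.04304546 -0.17121381]
```

Emit:
apply_moves:
  deltas:
    - {"claw":1,"delta_pos":[5,0,3.5],"yaw":0}
    - {"claw":1,"delta_pos":[5,0,3.5],"yaw":0}
    - {"claw":1,"delta_pos":[5,0,3.5],"yaw":0}
    - {"claw":1,"delta_pos":[5,0,3.5],"yaw":0}
    - {"claw":1,"delta_pos":[5,0,3.5],"yaw":0}
    - {"claw":1,"delta_pos":[5,0,3.5],"yaw":0}
    - {"claw":1,"delta_pos":[5,0,3.5],"yaw":0}
    - {"claw":1,"delta_pos":[5,0,3.5],"yaw":0}

```text
clock: 7.52
eef_pos: [1156.2, -209.1, 562.9]
tcp_rot: [3.125, -1.276, -0.164]
contact_force: [-0.3, -1.0, 1.0]
opening: -0.002
grasp_force: 0.0
```

```bash
cat > st.py <<'E'
from h import *
s=r.sense();R=Rot.from_euler('xyz',s['tcp_rot']).as_matrix()
print(round(s['clock'],2),s['qpos'].round(3),s['eef_pos'].round(1),'grasp pt',(s['eef_pos']+155*R[:,2]).round(1),'F',s['contact_force'].round(1));print(R.round(3).T.tolist())
E
python3 st.py
```

```text
7.53 [-1.800e-01  1.184e+00  5.900e-02 -1.000e-03  6.220e-01  1.567e+00] [1156.2 -209.1  562.9] grasp pt [1302.1 -235.8  518. ] F [-0.3 -1.   1. ]
[[0.286, -0.047, 0.957], [-0.178, -0.984, 0.005], [0.941, -0.172, -0.29]]
```

Emit:
apply_moves:
  deltas:
    - {"claw":1,"delta_pos":[5,0,3.5],"yaw":0}
    - {"claw":1,"delta_pos":[5,0,3.5],"yaw":0}
    - {"claw":1,"delta_pos":[5,0,3.5],"yaw":0}
    - {"claw":1,"delta_pos":[-1,-4,-5],"yaw":0}
    - {"claw":1,"delta_pos":[-1,-4,-5],"yaw":0}
    - {"claw":1,"delta_pos":[-1,-4,-5],"yaw":0}

```text
clock: 8.28
eef_pos: [1053.0, -96.0, 620.9]
tcp_rot: [3.128, -1.352, -0.175]
contact_force: [0.6, -0.5, 0.7]
opening: 0.001
grasp_force: 0.0
```

```bash
python3 st.py
```

```text
8.28 [-0.075  0.774  0.765 -0.421  0.275  2.   ] [1053.   -96.   620.9] grasp pt [1201.6 -124.4  587.2] F [ 0.6 -0.5  0.7]
[[0.214, -0.038, 0.976], [-0.187, -0.982, 0.003], [0.959, -0.183, -0.217]]
```

q4 went negative on this side, so the flip has to pass on the −y side. I'll refit the model in 3D to check that the goal pose is feasible.

```bash
cat > kin.py <<'E'
import numpy as np
from scipy.optimize import least_squares
from scipy.spatial.transform import Rotation as Rt
D=[([-1.1954,.35352,1.63393,0,1.15525,0],(230.5,-580.8,404.1)),([-.188,.825,.842,0,1.474,1.56],(888,-167.4,404.7)),([-.187,1.24,.058,0,1.793,1.561],(1019.77,-191.75,386.74)),
([-.187,1.023,.553,0,1.387,1.561],(991.9,-185.76,362.06)),([-.184,1.326,.06,0,1.294,1.564],(1104.6,-203.86,313.7)),([-.182,1.254,.059,-.001,1.055,1.566],(1132.2,-206.8,419.5)),
([-.1809,1.2507,.0591,-.001,.7887,1.567],(1159.2,-210.6,458.5)),([-.18,1.184,.059,-.001,.622,1.567],(1156.2,-209.1,562.9)),([-.075,.774,.765,-.421,.275,2.],(1053,-96,620.9))]
def fk(p,q):
    r0,L1,L2,H,d,a,b=p; c=np.cumsum(q[:3]); e=Rt.from_euler
    A=e('z',q[0]); B=A*e('y',q[1]); C=B*e('y',q[2]); E=C*e('z',q[3])*e('y',q[4])
    return A.apply([r0,0,H])+B.apply([b,0,L1])+C.apply([a,0,L2])+E.apply([0,0,d]),(E*e('z',q[5])).as_matrix()
res=least_squares(lambda p:np.ravel([fk(p,q)[0]-x for q,x in D]),[0,500,500,200,150,0,0])
P=res.x
lo,hi=[-2.63,-.92,.06,-1.3,0,-3.02],[2.63,2.1,2.66,4.44,2.69,3.02]
def ik(pos,R,q0):
    def f(q):
        p,M=fk(P,q); return np.r_[p-pos,300*Rt.from_matrix(M@R.T).as_rotvec()]
    g=least_squares(f,np.clip(q0,np.array(lo)+1e-3,np.array(hi)-1e-3),bounds=(lo,hi)); return g.x,np.sqrt(2*g.cost)
E
cat > t.py <<'E'
from kin import *
from h import r
print(P.round(1),np.abs(res.fun).max())
s=r.sense(); R0=fk(P,s['qpos'])[1]; R=Rt.from_euler('xyz',s['tcp_rot']).as_matrix(); print(R0.round(2).tolist())
z=R[:,2]; ring=np.array([545.5,99,105])
for k in (-60,-40,-20,0,30):
    pos=ring+k*z-173*z
    best=min((ik(pos,R,[q1,.6,2.4,np.pi,1,-1.57]) for q1 in (.2,.5)),key=lambda x:x[1]); print(k,pos.round(),best[0].round(2),best[1].round(2))
for pos in [(1000,-300,600),(850,-300,500),(700,-300,450),(600,-250,400),(500,-200,350),(450,-50,350),(400,140,300)]:
    for n,g in (('a',[-.3,.6,1.5,.5,.3,1]),('b',[-.3,.6,1.8,2.6,.5,-1])):
        b=ik(pos,R,g); print(pos,n,b[0].round(2),b[1].round(2))
E
python3 t.py
```

```text
[-6.000e-01  5.681e+02  4.949e+02  2.945e+02  1.690e+02  5.900e+01
  3.000e-01] 1.9137249114354944
[[0.19, 0.21, 0.96], [0.98, -0.04, -0.18], [-0.0, 0.98, -0.22]]
-60 [322. 142. 156.] [0.82 0.91 2.55 4.12 1.53 0.27] 0.0
-40 [341. 138. 151.] [0.76 0.91 2.53 4.05 1.53 0.24] 0.0
-20 [360. 134. 147.] [0.69 0.91 2.5  4.   1.53 0.2 ] 0.0
0 [380. 131. 143.] [0.64 0.9  2.48 3.95 1.52 0.17] 0.0
30 [408. 125. 136.] [0.56 0.9  2.43 3.88 1.49 0.13] 0.0
(1000, -300, 600) a [-0.31  0.75  0.85  0.56  0.23  2.56] 0.0
(1000, -300, 600) b [-0.31  0.75  0.85  0.56  0.23  2.56] 0.0
(850, -300, 500) a [-0.37  0.56  1.39  2.29  0.24  0.8 ] 0.0
(850, -300, 500) b [-0.37  0.56  1.39  2.29  0.24  0.8 ] 0.0
(700, -300, 450) a [-0.46  0.41  1.76  2.5   0.46  0.53] 0.0
(700, -300, 450) b [-0.46  0.41  1.76  2.5   0.46  0.53] 0.0
(600, -250, 400) a [-0.46  0.33  2.03  2.67  0.62  0.33] 0.0
(600, -250, 400) b [-0.46  0.33  2.03  2.67  0.62  0.33] 0.0
(500, -200, 350) a [-0.46  0.3   2.29  2.77  0.82  0.2 ] 0.0
(500, -200, 350) b [-0.46  0.3   2.29  2.77  0.82  0.2 ] 0.0
(450, -50, 350) a [-0.07  0.19  2.46  3.3   0.87 -0.08] 0.0
(450, -50, 350) b [-0.07  0.19  2.46  3.3   0.87 -0.08] 0.0
(400, 140, 300) a [ 0.62  0.36  2.47  4.03  1.15 -0.25] 0.0
(400, 140, 300) b [ 0.62  0.36  2.47  4.03  1.15 -0.25] 0.0
```

The model fits to 2 mm. A path on the −y side sweeps q4 smoothly up to π, and the goal pose is inside the joint ranges.

Emit:
apply_moves:
  deltas:
    - {"claw":1,"delta_pos":[-1.5,4.4,-1],"yaw":0}
    - {"claw":1,"delta_pos":[-1.5,4.4,-1],"yaw":0}
    - {"claw":1,"delta_pos":[-1.5,4.4,-1],"yaw":0}
    - {"claw":1,"delta_pos":[-1.5,4.4,-1],"yaw":0}
    - {"claw":1,"delta_pos":[-1.5,4.4,-1],"yaw":0}
    - {"claw":1,"delta_pos":[-2.4,0.5,-3.3],"yaw":0}
    - {"claw":1,"delta_pos":[-2.4,0.5,-3.3],"yaw":0}
    - {"claw":1,"delta_pos":[-2.4,0.5,-3.3],"yaw":0}

```text
clock: 9.28
eef_pos: [928.1, -246.5, 552.9]
tcp_rot: [-3.138, -1.343, -0.166]
contact_force: [0.6, -0.6, -0.3]
opening: 0.005
grasp_force: 0.0
```

```bash
python3 st.py
```

```text
9.28 [-0.282  0.614  1.181  1.535  0.116  0.01 ] [ 928.1 -246.5  552.9] grasp pt [1077.1 -270.9  517.9] F [ 0.6 -0.6 -0.3]
[[0.222, -0.037, 0.974], [-0.162, -0.987, -0.001], [0.961, -0.158, -0.225]]
```

Emit:
apply_moves:
  deltas:
    - {"claw":1,"delta_pos":[-3.3,0.3,-4.7],"yaw":0}
    - {"claw":1,"delta_pos":[-3.3,0.3,-4.7],"yaw":0}
    - {"claw":1,"delta_pos":[-3.3,0.3,-4.7],"yaw":0}
    - {"claw":1,"delta_pos":[-3.3,0.3,-4.7],"yaw":0}
    - {"claw":1,"delta_pos":[-3.3,0.3,-4.7],"yaw":0}
    - {"claw":1,"delta_pos":[-3.3,0.3,-4.7],"yaw":0}
    - {"claw":1,"delta_pos":[-3.3,0.3,-4.7],"yaw":0}
    - {"claw":1,"delta_pos":[-3.3,0.3,-4.7],"yaw":0}

```text
clock: 10.28
eef_pos: [563.8, -209.9, 406.6]
tcp_rot: [-3.118, -1.335, -0.168]
contact_force: [0.2, 0.1, -0.2]
opening: 0.003
grasp_force: 0.0
```

```bash
python3 st.py
```

```text
10.28 [-0.439  0.254  2.125  2.636  0.623 -1.214] [ 563.8 -209.9  406.6] grasp pt [ 713.  -231.5  370.3] F [ 0.2  0.1 -0.2]
[[0.231, -0.039, 0.972], [-0.144, -0.99, -0.005], [0.962, -0.139, -0.234]]
```

The wrist has flipped, with q4 = 2.64. Next I'll go behind and above the ring.

Emit:
apply_moves:
  deltas:
    - {"claw":1,"delta_pos":[-2.6,-3.8,-2.85],"yaw":0}
    - {"claw":1,"delta_pos":[-2.6,-3.8,-2.85],"yaw":0}
    - {"claw":1,"delta_pos":[-2.6,-3.8,-2.85],"yaw":0}
    - {"claw":1,"delta_pos":[-2.6,-3.8,-2.85],"yaw":0}
    - {"claw":1,"delta_pos":[-2.6,-3.8,-2.85],"yaw":0}
    - {"claw":1,"delta_pos":[-2.6,-3.8,-2.85],"yaw":0}
    - {"claw":1,"delta_pos":[-2.6,-3.8,-2.85],"yaw":0}
    - {"claw":1,"delta_pos":[-2.6,-3.8,-2.85],"yaw":0}

```text
clock: 11.28
eef_pos: [346.9, 125.2, 262.3]
tcp_rot: [-3.1, -1.334, -0.185]
contact_force: [1.0, 0.2, -0.9]
opening: -0.002
grasp_force: 0.0
```

```bash
cat >> st.py <<'E'
print('tip',(s['eef_pos']+173*R[:,2]).round(1)); z=R[:,2]
tgt=np.array([545.5,99,99])-40*z-173*z; print('tool delta cm to k=-40:',(R.T@(tgt-s['eef_pos'])/10).round(2))
E
python3 st.py; python3 - <<'E'
from h import *
w=grab('wrist'); cv2.imwrite('pics/w1.png',w['img'])
E
```

```text
11.28 [ 0.673  0.475  2.596  3.971  1.285 -1.615] [346.9 125.2 262.3] grasp pt [496.1 103.8 225.9] F [ 1.   0.2 -0.9]
[[0.231, -0.043, 0.972], [-0.144, -0.989, -0.01], [0.962, -0.138, -0.235]]
tip [513.4 101.3 221.7]
tool delta cm to k=-40: [-11.17  -0.12   2.  ]
```

View pics/w1.png

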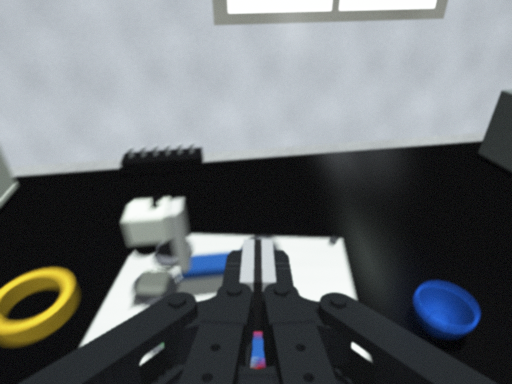

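The wrist picture shows the closed fingers on centre column ~258, with the red ring visible through the gap at (258,340), so they're laterally aligned. I'll lower to the opening's height, still 40 mm behind the ring.

Emit:
apply_moves:
  deltas:
    - {"claw":1,"delta_pos":[-3.7,0,0],"yaw":0}
    - {"claw":1,"delta_pos":[-3.7,0,0.4],"yaw":0}
    - {"claw":1,"delta_pos":[-3.6,0,0.8],"yaw":0}
    - {"claw":1,"delta_pos":[0,0,0.5],"yaw":0}
    - {"claw":1,"delta_pos":[0,0,0],"yaw":0}

```text
clock: 11.95
eef_pos: [338.9, 126.0, 152.5]
tcp_rot: [-3.101, -1.334, -0.185]
contact_force: [0.4, -0.7, 0.4]
opening: 0.0
grasp_force: 0.0
```

```bash
python3 st.py; python3 - <<'E'
from h import *
a=grab('scene')['img'];b=grab('top')['img'];w=grab('wrist')['img']
c=lambda i,u,v,k,W=400,H=300: cv2.resize(i[v:v+H//k,u:u+W//k],(W,H),interpolation=cv2.INTER_CUBIC)
cv2.imwrite('pics/m2.png',np.vstack([np.hstack([c(b,178,170,4),c(a,240,140,4)]),np.hstack([cv2.resize(w,(400,300)),c(w,180,260,3,399,300)[:,:400] if 0 else cv2.resize(w[234:384,156:356],(400,300))])]))
E
```

```text
11.95 [ 0.698  0.92   2.564  3.952  1.567 -1.308] [338.9 126.  152.5] grasp pt [488.  104.5 116.1] F [ 0.4 -0.7  0.4]
[[0.231, -0.043, 0.972], [-0.145, -0.989, -0.01], [0.962, -0.139, -0.235]]
tip [505.3 102.  111.8]
tool delta cm to k=-40: [-0.31 -0.27  0.21]
```

View pics/m2.png

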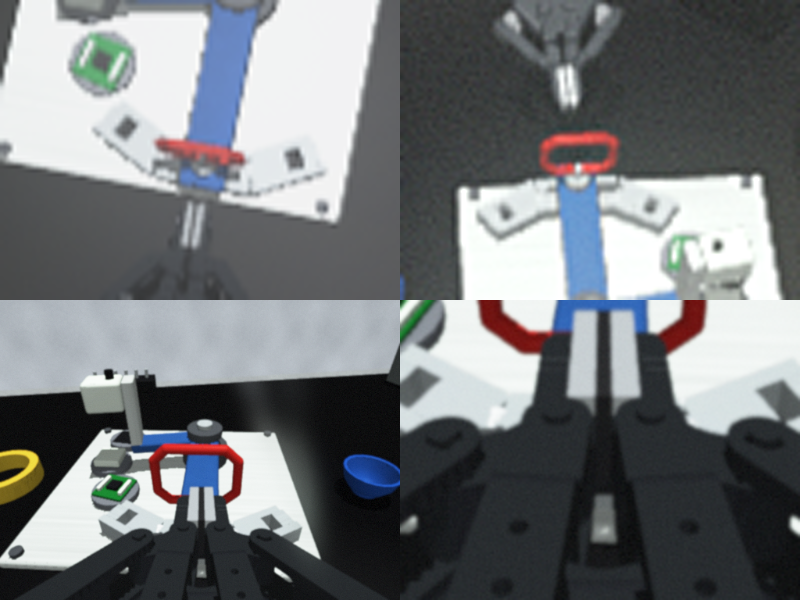

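The ring's opening is clear in the wrist view (lower left, centre (197,472)), and the fingers at column 201 point into it just below the top bar. Inserting now, slightly lower.

Emit:
apply_moves:
  deltas:
    - {"claw":1,"delta_pos":[-0.4,-0.2,0.5],"yaw":0}
    - {"claw":1,"delta_pos":[0,0,1.5],"yaw":0}
    - {"claw":1,"delta_pos":[0,0,1.5],"yaw":0}
    - {"claw":1,"delta_pos":[0,0,1.5],"yaw":0}
    - {"claw":1,"delta_pos":[0,0,1.5],"yaw":0}
    - {"claw":1,"delta_pos":[0,0,0],"yaw":0}

```text
clock: 12.85
eef_pos: [401.1, 119.0, 132.3]
tcp_rot: [-3.1, -1.334, -0.186]
contact_force: [-0.8, -0.5, -0.0]
opening: 0.001
grasp_force: 0.0
```

```bash
python3 st.py; python3 - <<'E'
from h import *
a=grab('scene')['img'];b=grab('top')['img'];w=grab('wrist')['img']
c=lambda i,u,v,k,W=400,H=300: cv2.resize(i[v:v+H//k,u:u+W//k],(W,H),interpolation=cv2.INTER_CUBIC)
cv2.imwrite('pics/m3.png',np.hstack([c(a,260,155,8),cv2.resize(w[184:384,130:397],(400,300))]))
E
```

```text
12.85 [ 0.534  0.92   2.462  3.798  1.523 -1.411] [401.1 119.  132.3] grasp pt [550.2  97.5  95.9] F [-0.8 -0.5 -0. ]
[[0.231, -0.043, 0.972], [-0.145, -0.989, -0.01], [0.962, -0.139, -0.235]]
tip [567.5  94.9  91.7]
tool delta cm to k=-40: [ 0.19 -0.09 -6.35]
```

View pics/m3.png

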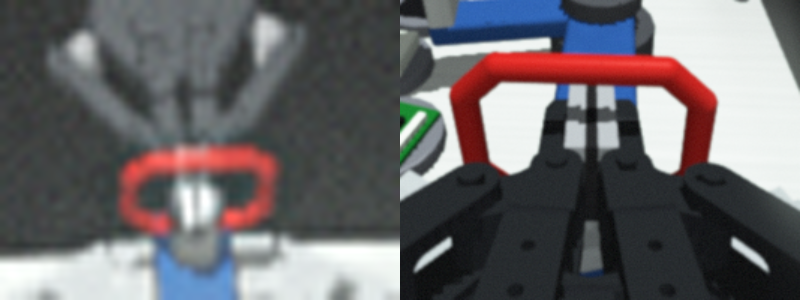

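The fingertips are through the ring under the bar (bar at (590,68) in the wrist crop) with no contact force yet. Lifting straight up in small steps.

Emit:
apply_moves:
  deltas:
    - {"claw":1,"delta_pos":[0.49,0,-0.12],"yaw":0}
    - {"claw":1,"delta_pos":[0.49,0,-0.12],"yaw":0}
    - {"claw":1,"delta_pos":[0.39,0,-0.1],"yaw":0}
    - {"claw":1,"delta_pos":[0,0,0],"yaw":0}

```text
clock: 13.5
eef_pos: [399.8, 119.3, 146.3]
tcp_rot: [-3.105, -1.331, -0.179]
contact_force: [-0.0, 1.9, -7.7]
opening: 0.003
grasp_force: 3.2
```

Emit:
apply_moves:
  deltas:
    - {"claw":1,"delta_pos":[0.39,0,-0.1],"yaw":0}
    - {"claw":1,"delta_pos":[0.39,0,-0.1],"yaw":0}
    - {"claw":1,"delta_pos":[0.39,0,-0.1],"yaw":0}
    - {"claw":1,"delta_pos":[0,0,0],"yaw":0}

```text
clock: 14.0
eef_pos: [399.8, 119.1, 158.6]
tcp_rot: [-3.105, -1.332, -0.18]
contact_force: [-0.5, 0.7, -8.0]
opening: -0.0
grasp_force: 4.0
```

Emit:
apply_moves:
  deltas:
    - {"claw":1,"delta_pos":[0.39,0,-0.1],"yaw":0}
    - {"claw":1,"delta_pos":[0.39,0,-0.1],"yaw":0}
    - {"claw":1,"delta_pos":[0,0,0],"yaw":0}

```text
clock: 14.38
eef_pos: [399.7, 119.0, 166.7]
tcp_rot: [-3.105, -1.332, -0.18]
contact_force: [0.0, 0.8, -9.6]
opening: 0.002
grasp_force: 4.5
```

```bash
cat > ring.py <<'E'
from h import *
f=grab('wrist'); s=f['s']; T=np.array(f['T_tool_cam']); R=Rot.from_euler('xyz',s['tcp_rot']).as_matrix()
h,sa,v=cv2.split(cv2.cvtColor(f['img'],cv2.COLOR_BGR2HSV)); m=((h<8)|(h>172))&(sa>130)&(v>50)
z=f['z_map'].astype(float); y,x=np.nonzero(m&(z>0)); d=z[y,x]
C=np.stack([(x-f['cx'])/f['fx']*d,-(y-f['cy'])/f['fy']*d,-d],-1); W=(C@T[:3,:3].T+T[:3,3])@R.T+s['eef_pos']
top=W[W[:,2]>np.percentile(W[:,2],97)-10]
print('n',len(W),'bar top z',np.percentile(W[:,2],97).round(1),'(home 126) centre',((np.percentile(W,2,0)+np.percentile(W,98,0))/2).round(1),'tip',(s['eef_pos']+173*R[:,2]).round(1),'F',s['contact_force'].round(1))
a,b=np.polyfit(top[:,1],top[:,0],1); print('ring normal az',round(-np.arctan(a),3))
E
python3 ring.py
```

```text
n 3947 bar top z 149.5 (home 126) centre [547.5 101.3 136.5] tip [566.1  95.2 125.9] F [ 0.   0.8 -9.6]
ring normal az -0.197
```

The pin is up about 24 mm and clear of its hole. Now I'll swing towards −y along the arc.

Emit:
apply_moves:
  deltas:
    - {"claw":1,"delta_pos":[0.03,0.8,0.1],"yaw":0}
    - {"claw":1,"delta_pos":[0.03,0.8,0.1],"yaw":0}
    - {"claw":1,"delta_pos":[0.03,0.8,0.1],"yaw":0}
    - {"claw":1,"delta_pos":[0.03,0.8,0.11],"yaw":0}
    - {"claw":1,"delta_pos":[0.03,0.8,0.11],"yaw":0}
    - {"claw":1,"delta_pos":[0,0,0],"yaw":0}

```text
clock: 15.18
eef_pos: [398.9, 77.7, 166.1]
tcp_rot: [-3.109, -1.331, -0.178]
contact_force: [-5.0, -1.6, -9.8]
opening: -0.001
grasp_force: 5.1
```

```bash
python3 ring.py
```

```text
n 3846 bar top z 148.9 (home 126) centre [544.9  59.6 132.8] tip [565.2  53.5 125. ] F [-5.  -1.6 -9.8]
ring normal az 0.071
```

Emit:
apply_moves:
  deltas:
    - {"claw":1,"delta_pos":[0.03,0.8,0.2],"yaw":0}
    - {"claw":1,"delta_pos":[0.06,0.78,0.25],"yaw":0}
    - {"claw":1,"delta_pos":[0.06,0.76,0.3],"yaw":0}
    - {"claw":1,"delta_pos":[0.06,0.7,0.3],"yaw":0}
    - {"claw":1,"delta_pos":[0,0,0],"yaw":0}

```text
clock: 15.85
eef_pos: [405.4, 46.6, 165.6]
tcp_rot: [-3.107, -1.332, -0.18]
contact_force: [-3.1, -2.9, -8.7]
opening: -0.002
grasp_force: 5.0
```

```bash
python3 ring.py
```

```text
n 3826 bar top z 148.9 (home 126) centre [551.8  26.2 127.5] tip [571.8  22.4 124.7] F [-3.1 -2.9 -8.7]
ring normal az 0.277
```

The swing is 0.474 by the ring's heading and about 0.50 by its position, so the pin is at the hole. Lowering to let the pin drop.

Emit:
apply_moves:
  deltas:
    - {"claw":1,"delta_pos":[-0.49,0,0.12],"yaw":0}
    - {"claw":1,"delta_pos":[-0.49,0,0.12],"yaw":0}
    - {"claw":1,"delta_pos":[-0.49,0,0.12],"yaw":0}
    - {"claw":1,"delta_pos":[-0.49,0,0.12],"yaw":0}
    - {"claw":1,"delta_pos":[-0.49,0,0.12],"yaw":0}
    - {"claw":1,"delta_pos":[-0.49,0,0.12],"yaw":0}
    - {"claw":1,"delta_pos":[-0.39,0,0.1],"yaw":0}
    - {"claw":1,"delta_pos":[0,0,0],"yaw":0}

```text
clock: 16.9
eef_pos: [406.0, 47.6, 131.3]
tcp_rot: [-3.104, -1.334, -0.18]
contact_force: [-1.0, 0.1, -0.3]
opening: 0.0
grasp_force: 0.0
```

```bash
python3 ring.py
```

```text
n 4859 bar top z 126.4 (home 126) centre [550.3  28.8 102.6] tip [572.4  23.8  90.6] F [-1.   0.1 -0.3]
ring normal az 0.271
```

The pin is home (bar top at 126.4 against 126 at the start) and the fingers are free. Withdrawing straight back along the fingers, then up.

Emit:
apply_moves:
  deltas:
    - {"claw":1,"delta_pos":[0,0,-1.5],"yaw":0}
    - {"claw":1,"delta_pos":[0,0,-1.5],"yaw":0}
    - {"claw":1,"delta_pos":[0,0,-1.5],"yaw":0}
    - {"claw":1,"delta_pos":[0,0,-1.5],"yaw":0}
    - {"claw":1,"delta_pos":[0.5,0,-0.5],"yaw":0}
    - {"claw":1,"delta_pos":[3,0,-0.5],"yaw":0}
    - {"claw":1,"delta_pos":[4,0,-1],"yaw":0}
    - {"claw":1,"delta_pos":[0,0,0],"yaw":0}

```text
clock: 17.95
eef_pos: [350.3, 57.4, 226.5]
tcp_rot: [-3.083, -1.341, -0.203]
contact_force: [-0.4, 0.0, -0.6]
opening: -0.0
grasp_force: 0.0
```

```bash
python3 st.py; python3 - <<'E'
from h import *
f=grab('scene');a=f['img'];g=grab('top');b=g['img'];w=grab('wrist')['img']
c=lambda i,u,v,k,W=400,H=300: cv2.resize(i[v:v+H//k,u:u+W//k],(W,H),interpolation=cv2.INTER_CUBIC)
cv2.imwrite('pics/m4.png',np.vstack([np.hstack([c(b,178,140,4),c(a,248,160,4)]),np.hstack([cv2.resize(w,(400,300)),cv2.resize(a,(400,300))])]))
W=world(f); h,s,v=cv2.split(cv2.cvtColor(a,cv2.COLOR_BGR2HSV)); m=((h<8)|(h>172))&(s>110)&(v>70); m[:,:200]=0
q=W[m]; print('ring',len(q),np.nanmedian(q,0),np.nanpercentile(q[:,2],95))
E
```

```text
17.95 [ 0.401  0.667  2.658  3.671  1.499 -1.463] [350.3  57.4 226.5] grasp pt [499.7  35.9 191.3] F [-0.4  0.  -0.6]
[[0.223, -0.046, 0.974], [-0.145, -0.989, -0.013], [0.964, -0.139, -0.227]]
tip [517.   33.4 187.2]
tool delta cm to k=-40: [-8.26 -6.79 -0.16]
ring 86 [549.16870317  35.79396977 108.41784409] 128.5217780188646
```

View pics/m4.png

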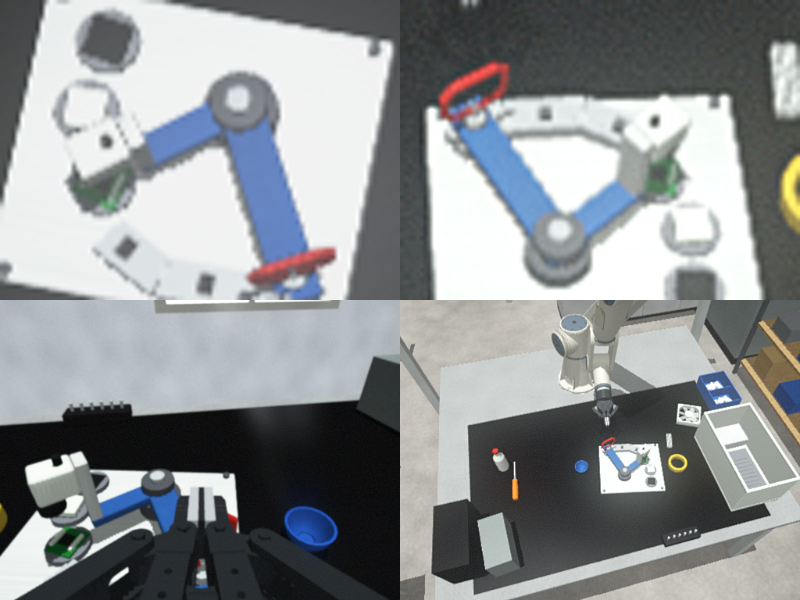

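The picture shows the camera over the green board (top crop, (100,170)), the ring down at the right-hand hole, the bystanders in place and the hand clear. q3 is close to its limit, so I'll ease up off it and hand in.

Emit:
apply_moves:
  deltas:
    - {"claw":1,"delta_pos":[2,0,0.8],"yaw":0}
    - {"claw":1,"delta_pos":[2,0,0.8],"yaw":0}
    - {"claw":1,"delta_pos":[0,0,0],"yaw":0}

```text
clock: 18.48
eef_pos: [374.8, 52.9, 257.2]
tcp_rot: [-3.107, -1.332, -0.181]
contact_force: [-1.0, -0.5, 0.6]
opening: -0.001
grasp_force: 0.0
```

```bash
python3 st.py; python3 -c "
from rig import r
print(r.sign_off())"
```

```text
18.48 [ 0.341  0.499  2.618  3.63   1.311 -1.574] [374.8  52.9 257.2] grasp pt [523.9  31.1 220.6] F [-1.  -0.5  0.6]
[[0.233, -0.043, 0.972], [-0.147, -0.989, -0.008], [0.961, -0.141, -0.236]]
tip [541.2  28.6 216.3]
tool delta cm to k=-40: [-11.6   -6.93  -1.8 ]
the job is handed in; nothing more can be done
None
```

I hooked the ring and lifted it without pinching, swung the arm one hole (+0.49) so the camera stands over the green board with the pin home, and handed in with the hand clear at 18.5 s; no verdict came back, and the one doubt is that joint 3 read 0.058–0.059 against its 0.06 limit while I tilted the tool.

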